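# Slide a tin along the display plate into its pocket

### The job

Set the flat round tin down on the plain left end of the wooden display plate, clear of the pocket, then slide it to the right across the plate (its raised back lip will guide it), without lifting it off the plate and without forcing it, until it drops into the shallow round pocket and sits level on its floor. Then let go of it, and leave the glass tumbler, the spool of twine and the candle glass where they stand.

Things in the scene. Friction and masses are not known exactly. Their poses are not given: they have to be found in the camera images.
- tin_center (a point): centre (half-way up, 14.5 mm above its underside) of the loose tin: a flat round pot with a pale gold lid and white lower half, 65 mm across, 29 mm high, 0.07 to 0.17 kg; z axis up its axis. It starts upright on the counter, left of the stand.
- stand: the display stand's dark wooden foot board, fixed, 150 (x) x 390 (y) x 6 mm; origin at the centre of its underside on the counter; x points away from the robot (within 0.12 rad), y along it to the left. On it lies a fixed lighter waxed plate, 125 x 310 x 14 mm, top 20 mm above the counter, laid by hand: its middle is up to 5 mm in x and 35 mm in y off the stand's, turned up to 0.015 rad
- plain_end (a point): point of the stand (x 0, y +78 mm, at plate-top height 20 mm) on the plate's plain left end, a good place to set the tin down: always on the plate and clear of the pocket and lip. The plain left end is all that lies more than 50 mm left (+y) of the stand's origin; the plate's left edge is never under 120 mm from it. The tin's centre is 34.5 mm above the counter when it lies on the plate (waxed, friction about 0.3)
- lip_region (a point): nominal foot of the lip's near face at the stand's middle, 20 mm above the counter, 54.5 mm in +x from the stand's origin; the real lip shifts with the plate by up to 5 mm in x and 0.015 rad. The lip is a low rigid bar along the plate's whole far (+x) edge, 8 mm thick, 12 mm high above the plate's top
- pocket_region (a point): nominal centre of the mouth of the plate's only pocket (50 mm right of the plate's middle); the real one shifts with the plate, up to 35 mm in y and 5 mm in x, and is found by feel. Round, rigid, 71 mm wide, 7 mm deep, floor 13 mm above the counter, centre 33.4 mm in front of the lip's face: a tin slid along the lip drops in by its weight. A seated tin's centre is 27.5 mm above the counter
- glass: clear glass tumbler, 71 mm wide, 106 mm high, loose, behind the left end of the stand; origin at the centre of its underside
- spool: spool of pale twine, 56 mm wide, 52 mm high, loose, behind the left end of the stand; origin at the centre of its underside
- candle: pink candle in a glass, 63 mm wide, 76 mm high, loose, farther back behind the left end of the stand; origin at the centre of its underside
Not all that is in view belongs to the job. Leave any turquoise look-alike of the part that bears tin_center alone.

How it is judged:
On the way:
1. the tin lies flat on the plain left end of the plate, clear of the pocket (x of tin_center in the frame of stand between -0.06 and 0.06 m and y of tin_center in the frame of stand between 0.05 and 0.16 m and z of tin_center in the frame of stand between 0.0325 and 0.0365 m and angle between tin_center's own z axis and vertical below 0.06 rad), for 0.2 s.
At the end, for the whole second after the job is handed in: the tin sits level (within 0.06 rad) and at rest in the pocket, its centre 27.5 mm (within 2 mm) above the counter (x of tin_center in the frame of stand between -0.06 and 0.06 m and y of tin_center in the frame of stand between -0.11 and 0.01 m and z of tin_center in the frame of stand between 0.0255 and 0.0295 m and angle between tin_center's own z axis and vertical below 0.06 rad and linear speed of tin below 0.02 m/s); the robot touches nothing.
It fails at once if the tin is lifted more than 8 mm off the plate anywhere right of its plain left end (x of tin_center in the frame of stand between -0.09 and 0.09 m and y of tin_center in the frame of stand between -0.2 and 0.045 m and z of tin_center in the frame of stand between 0.0425 and 0.4 m).
It fails at once if the tin is pressed against the plate, lip or pocket with more than 35 N (contact force between tin and plate above 35 N).
It fails at once if the arm presses on the plate with more than 35 N (contact force between any of the arm, the fingers and plate above 35 N).
It fails at once if the glass tumbler, spool or candle glass is moved more than 20 mm or tipped (distance of any of glass, spool, candle from where it was at the start of the episode above 0.02 m or angle between any of glass, spool, candle's own z axis and vertical above 0.3 rad).
It also fails if it takes over 64 s, if anything falls off the work surface, if the arm or the gripper's body presses on something with over 40 N, if the wrist force passes 120 N, or if a joint passes its speed limit or range.

### The arm

A 6-joint arm with a two-finger parallel gripper is mounted at the origin on a cart in front of the work surface, level with it; the furniture and walls round the work are solid. World frame = base frame: x ahead of the robot, y to its left, z up, the work surface at z = 0. Lengths are in m, angles in rad, forces in N, time in s.
With the tool pointing down it reaches from about 0.425 to 0.95 m from the base axis. Payload 14.7 kg.
Tool frame: the origin (TCP) lies between the finger pads; the fingertips stand 11 mm ahead of it and the grasp point (between the pads) lies 8 mm behind it; z points along the fingers, y is the line along which they close (so a half turn about z gives the same grasp; the last joint's range is limited). The gripper opens to 85 mm and grips with 20 to 120 N. Pads are 22 mm wide; open, the fingers measure 114 mm over their backs; the gripper's body (76 mm by 85 mm) begins 54 mm behind the grasp point. The pads swing forward as they close: fully open they stand 13 mm farther back than shut.
Start: joints at [-1.282, 0.48, 1.596, -0, 1.065, -0.047], TCP at [0.214, -0.614, 0.242] pointing down, gripper open.
Joint ranges: [-2.75, 2.75], [-0.82, 2.05], [0.23, 2.67], [-1.56, 4.7], [0.09, 2.69], [-2.92, 2.92]. Speed limits (rad/s): [1.89, 1.89, 2.39, 3.01, 3.01, 3.01].

### API

Orientations are given as a unit quaternion [x, y, z, w].
In Python, from cell import robot, eyes gives the robot as it stands. The module is installed in compiled form; this text tells all that it offers.
- The arm moves only by the tool servo_tool, never from a script. Its argument "targets" is a list of rows, each an object of numbers: "dx", "dy", "dz": the shift along the world's x, y, z in mm; "roll": the turn about the world's z in rad. A call has 1 to 8 rows; each row is the pose to reach, as a shift and turn from the pose commanded when the call began; what a row does not reach only later rows make up. A row lasts 1/12 s, in which the tool goes at most 41.7 mm and 7.16 degrees, less where a joint would pass 70% of its speed; a pose out of reach is approached as far as the arm can. A call with a gripper value outside its range is refused whole. "fingers" is the closure, from -1 (fully open) to 1 (shut), set as the call begins (left out, the last holds). The fingers move at their own pace and stop on an object; "force" is the grip in N (left out, the last holds). Time passes only in rows, so rows that repeat a pose let the fingers close. It gives the time, the measured TCP pose, the force, the opening and the grip force at its end, in the units of the state.
- robot.get_state(): the state, without advancing time (a new reading comes with each control period).
- eyes.read_camera(name): name is "side" or "top"; returns the picture (384x512x3 uint8, red, green, blue); there is no depth.
- eyes.get_calibration(name): a dict with "camera_matrix" (3x3 intrinsics, pixels), "origin" and "orientation" of the camera in the world. Camera axes: x right, y down, z forward; pixel columns grow to the right and rows downward; lengths in m; the calibration is good to about 2 mm. A picture is of the moment at which its call begins. get_calibration takes no time and is no camera call.
- robot.sign_off(): hands the job in; it is judged then, once.
The state is a dict: "time": time; "joints": joint angles; "joint_vel": joint speeds; "effort": joint torques, N m; "tool_pos": TCP position; "tool_rot": TCP orientation; "ft_force": force on the tool from outside, world axes, zero at the start; "torque": the same for the moment, N m; "opening": finger opening in m; "finger_force": force on a finger pad.
Only numpy, scipy, OpenCV 4.12 (cv2) and the standard library are available. Lean on these libraries where they do the work, as an engineer would, in place of code of your own. Each camera call takes 0.05 s, during which the arm holds its last target. There are 200 camera calls.

## Working session

There is one attempt and no reset: what is moved stays moved. The work goes in short steps, Python scripts to look and compute and a tool call to move; the robot and the scene stay as the last step left them, time stands still between calls to the robot, and variables do not carry over. Pictures are saved under pics/ and viewed, at most 10 in all, crops included, and the job is handed in when it is done.

Besides the shell and the picture viewer there is one more tool, called after "Emit:" as name([rows], argument=value, ...), one row to a line, values as JSON. servo_tool: Moves the arm, as the interface text tells. Its arguments: {"type":"object","properties":{"targets":{"type":"array"},"fingers":{"type":"number"},"force":{"type":"number"}},"required":["targets"]}

```bash
mkdir -p pics; cat > h.py <<'E'
import numpy as np, cv2
from scipy.spatial.transform import Rotation as R
from cell import robot, eyes
def calib(n):
    c=eyes.get_calibration(n); K=np.array(c["camera_matrix"]);o=np.array(c["origin"]);q=c["orientation"]
    q=np.array(q); M=q if q.shape==(3,3) else R.from_quat(q).as_matrix()
    return K,o,M
def ray(n,uv):
    K,o,M=calib(n); d=M@np.linalg.solve(K,[uv[0],uv[1],1.]); return o,d
def onplane(n,uv,z):
    o,d=ray(n,uv); return o+d*(z-o[2])/d[2]
def proj(n,p):
    K,o,M=calib(n); c=M.T@(np.array(p)-o); return (K@c)[:2]/c[2]
E
python3 - <<'E'
from h import *
for n in("top","side"):
    im=eyes.read_camera(n); cv2.imwrite(f"pics/{n}0.png",im[:,:,::-1]); print(n,*calib(n))
print(robot.get_state())
E
```

```text
top [[443.66130987   0.         255.93862948]
 [  0.         443.66130987 186.73269881]
 [  0.           0.           1.        ]] [0.49860943 0.02123909 1.1070525 ] [[-0.01959419 -0.99513761  0.09652569]
 [-0.99950424  0.017117   -0.02642515]
 [ 0.02464443 -0.09699561 -0.99497965]]
side [[486.12956278   0.         261.76024015]
 [  0.         486.12956278 192.44769054]
 [  0.           0.           1.        ]] [ 0.69014804 -0.52253144  1.01641682] [[ 9.88689300e-01  1.32124128e-01 -7.09695932e-02]
 [ 1.49976183e-01 -8.68509467e-01  4.72438832e-01]
 [ 7.82804916e-04 -4.77738966e-01 -8.78501490e-01]]
{'time': 0.1, 'joints': array([-1.28157911e+00,  4.80768918e-01,  1.59676560e+00, -3.56899713e-05,
        1.06508086e+00, -4.65666807e-02]), 'joint_vel': array([ 0.00182128, -0.00204471, -0.00144684,  0.00136736, -0.00091962,
        0.00030514]), 'effort': array([ 1.78127251e-03, -9.52256227e+01, -4.31040287e+01,  1.21971084e-04,
        5.11650098e-03,  9.54331398e-06]), 'tool_pos': array([ 0.21411824, -0.61337784,  0.24175356]), 'tool_rot': array([ 9.85937646e-01,  1.67112823e-01, -7.73812085e-05, -5.05714345e-04]), 'ft_force': array([-0.63477305,  0.98568534,  1.06636306]), 'torque': array([ 0.01259345, -0.02268653,  0.01536013]), 'finger_force': 0.0, 'opening': 0.08535066247124945}
```

View pics/top0.png

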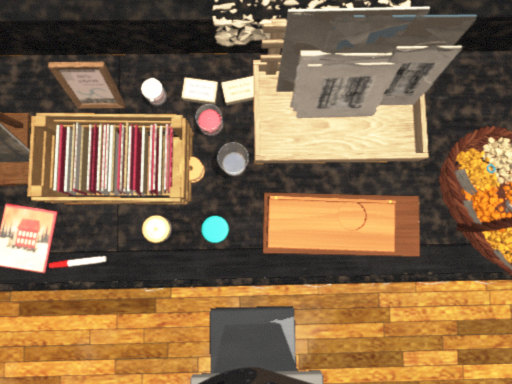

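View pics/side0.png

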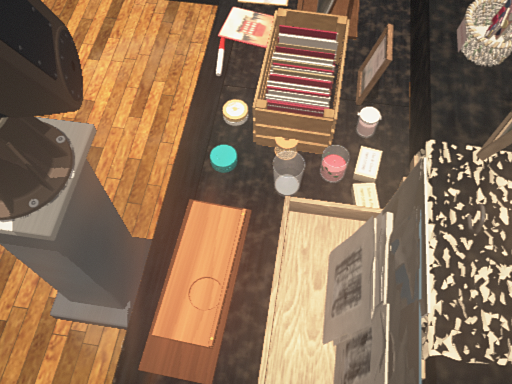

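The top view shows the pale gold tin at (156,229) and its turquoise look-alike at (215,229). The spool is at (197,170), the tumbler at (233,158) and the candle at (209,119). The stand runs from (264,194) to (420,255), with the pocket arc near x≈366. In the side view the tin is at (235,110), the turquoise tin at (224,157) and the pocket at (206,293).

Things that could be taken for the tin: gold/white tin (156,229), turquoise tin (215,229), spool (197,170), white jar (153,91). By the description I choose (156,229).

```bash
python3 - <<'E'
from h import *
im=cv2.imread("pics/top0.png"); s=cv2.imread("pics/side0.png")
def blob(img,n,x0,y0,x1,y1,z,f):
    c=img[y0:y1,x0:x1]; hsv=cv2.cvtColor(c,cv2.COLOR_BGR2HSV); m=f(hsv).astype(np.uint8)
    cs,_=cv2.findContours(m,cv2.RETR_EXTERNAL,cv2.CHAIN_APPROX_NONE); k=max(cs,key=cv2.contourArea)
    (u,v),r=cv2.minEnclosingCircle(k); u+=x0;v+=y0
    e=cv2.fitEllipse(k)
    uc,vc=e[0][0]+x0,e[0][1]+y0
    p=onplane(n,(uc,vc),z); w=[np.linalg.norm(onplane(n,(uc+d/2,vc),z)-onplane(n,(uc-d/2,vc),z)) for d in e[1]]
    print(n,(round(uc,1),round(vc,1)),p.round(4),"diam",np.round(w,4))
bright=lambda h:(h[...,2]>120)
blob(im,"top",135,210,178,250,.029,bright)
blob(s,"side",215,90,255,130,.024,bright)
blob(im,"top",195,210,235,250,.029,bright)
# stand wood mask in top
hsv=cv2.cvtColor(im,cv2.COLOR_BGR2HSV)
m=((hsv[...,2]>60)&(hsv[...,1]>90)&(hsv[...,0]<20)).astype(np.uint8); m[:180]=0;m[265:]=0;m[:,:250]=0;m[:,432:]=0
cs,_=cv2.findContours(m,cv2.RETR_EXTERNAL,cv2.CHAIN_APPROX_NONE);k=max(cs,key=cv2.contourArea)
b=cv2.boxPoints(cv2.minAreaRect(k)); P=np.array([onplane("top",q,.006) for q in b]);print(b,P.round(4),P.mean(0))
print([np.linalg.norm(P[i]-P[i-1]).round(4) for i in range(4)])
for nm,uv,z in(("glass",(233,158),.05),("spool",(197,170),.052),("candle",(209,119),.04),("arc right",(366,215),.02)): print(nm,onplane("top",uv,z).round(3))
a=cv2.resize(im[185:265,130:430],None,fx=2.6,fy=2.6,interpolation=2)
c=cv2.resize(s[80:390,130:300],None,fx=1.1,fy=1.1)
o=np.zeros((600,790,3),np.uint8);o[:a.shape[0],:a.shape[1]]=a
d=cv2.resize(s[85:180,190:330],None,fx=2.6,fy=2.6,interpolation=2);o[215:215+d.shape[0],:d.shape[1]]=d
c=cv2.resize(s[190:390,130:265],None,fx=1.9,fy=1.9,interpolation=2)[:380];o[215:215+c.shape[0],400:400+c.shape[1]]=c
cv2.imwrite("pics/crop1.png",o)
E
```

```text
top (155.9, 228.6) [0.5062 0.2354 0.029 ] diam [0.0649 0.0682]
side (235.0, 111.8) [0.5071 0.2327 0.024 ] diam [0.0661 0.0685]
top (214.6, 228.8) [0.5028 0.0944 0.029 ] diam [0.0634 0.0648]
[[261.7068  253.19347]
 [263.0819  191.31291]
 [421.18164 194.82625]
 [419.80652 256.7068 ]] [[ 0.441  -0.019   0.006 ]
 [ 0.5936 -0.0256  0.006 ]
 [ 0.5779 -0.4229  0.006 ]
 [ 0.4242 -0.4109  0.006 ]] [ 0.50917429 -0.21958294  0.006     ]
[np.float64(0.3922), np.float64(0.1528), np.float64(0.3976), np.float64(0.1541)]
glass [0.672 0.047 0.05 ]
spool [0.644 0.133 0.052]
candle [0.771 0.105 0.04 ]
arc right [ 0.529 -0.277  0.02 ]
```

View pics/crop1.png

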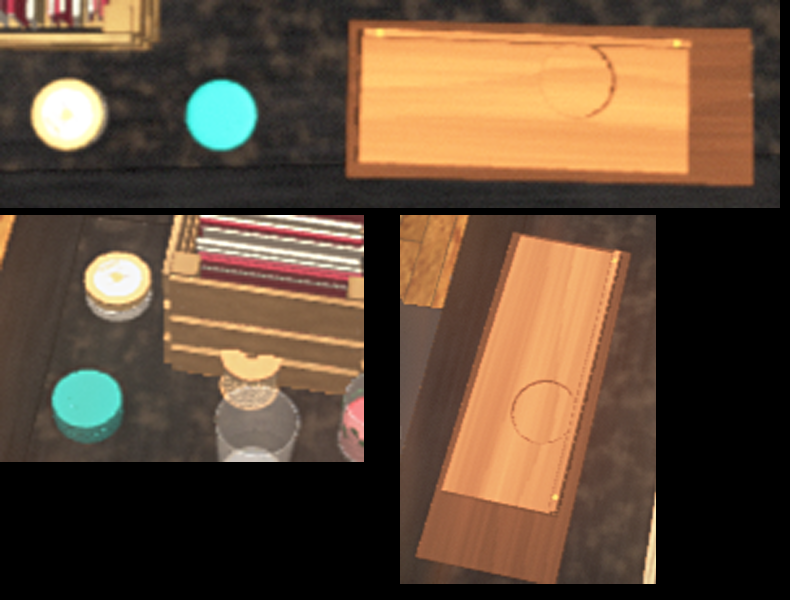

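The crop confirms it: the tin at top (156,229) has a gold lid and white lower half, and its 65 mm diameter matches. The pocket circle is centred near top pixel (352,216) and side pixel (205,293), so I'm moving.

Emit:
servo_tool([
  {"dx": 286,"dy": 414,"dz": 0,"roll": -0.256},
  {"dx": 286,"dy": 414,"dz": 0,"roll": -0.256},
  {"dx": 286,"dy": 414,"dz": 0,"roll": -0.256},
  {"dx": 286,"dy": 414,"dz": 0,"roll": -0.256},
  {"dx": 286,"dy": 414,"dz": 0,"roll": -0.256},
  {"dx": 286,"dy": 414,"dz": 0,"roll": -0.256},
  {"dx": 286,"dy": 414,"dz": 0,"roll": -0.256},
  {"dx": 286,"dy": 414,"dz": 0,"roll": -0.256},
], fingers=-1, force=25)

```text
time: 0.77
tool_pos: [0.4034, -0.3388, 0.2422]
tool_rot: [0.999, 0.04, -0.0, -0.0]
ft_force: [1.0, -0.6, -0.7]
opening: 0.0858
finger_force: 0.0
```

```bash
python3 - <<'E'
from h import *
c=np.array([.5092,-.2196]);y=np.array([.0413,.9991]);x=np.array([y[1],-y[0]])
for n,uv in(("top",(352.3,216.2)),("side",(205.3,293.2))):
    p=onplane(n,uv,.02)[:2]; print(n,p.round(4),"stand",((p-c)@x).round(4),((p-c)@y).round(4))
for uv in((188,203),(150,204)): print(onplane("top",uv,.08).round(3))
for p in ([.506,.234,.029],[.512,-.1416,.02]): print(proj("top",p),proj("side",p))
# side-view foot of stand corners at z=.006 (from crop)
for a,b in((517,233),(630,252),(416,557),(555,583)): 
    p=onplane("side",(130+(a-400)/1.9,190+(b-215)/1.9),.006);print(p.round(4))
E
```

```text
top [ 0.5272 -0.2433] stand 0.0189 -0.0229
side [ 0.5287 -0.2422] stand 0.0204 -0.0218
[0.563 0.152 0.08 ]
[0.562 0.239 0.08 ]
[156.47689141 228.63913723] [234.51643885 110.11613947]
[311.3176778  223.18512053] [207.2361211  247.82052206]
[ 0.4485 -0.0225  0.006 ]
[ 0.5907 -0.0274  0.006 ]
[ 0.4277 -0.4101  0.006 ]
[ 0.5755 -0.4133  0.006 ]
```

Emit:
servo_tool([
  {"dx": 110,"dy": 310,"dz": -40},
  {"dx": 110,"dy": 310,"dz": -40},
  {"dx": 110,"dy": 310,"dz": -40},
  {"dx": 110,"dy": 310,"dz": -40},
  {"dx": 110,"dy": 310,"dz": -40},
  {"dx": 110,"dy": 310,"dz": -40},
  {"dx": 110,"dy": 310,"dz": -40},
  {"dx": 110,"dy": 310,"dz": -40},
])

```text
invalid input at $.targets[0]: expected keys dx, dy, dz, roll
```

Emit:
servo_tool([
  {"dx": -7,"dy": 264,"dz": -80},
  {"dx": -7,"dy": 264,"dz": -80},
  {"dx": -7,"dy": 264,"dz": -80},
  {"dx": -7,"dy": 264,"dz": -80},
  {"dx": -7,"dy": 264,"dz": -80},
  {"dx": -7,"dy": 264,"dz": -80},
  {"dx": -7,"dy": 264,"dz": -80},
  {"dx": -7,"dy": 264,"dz": -80},
])

```text
invalid input at $.targets[0]: expected keys dx, dy, dz, roll
```

Emit:
servo_tool([
  {"dx": 110,"dy": 310,"dz": -40,"roll": 0},
  {"dx": 110,"dy": 310,"dz": -40,"roll": 0},
  {"dx": 110,"dy": 310,"dz": -40,"roll": 0},
  {"dx": 110,"dy": 310,"dz": -40,"roll": 0},
  {"dx": 110,"dy": 310,"dz": -40,"roll": 0},
  {"dx": 110,"dy": 310,"dz": -40,"roll": 0},
  {"dx": 110,"dy": 310,"dz": -40,"roll": 0},
  {"dx": 110,"dy": 310,"dz": -40,"roll": 0},
])

```text
time: 1.43
tool_pos: [0.5129, -0.0285, 0.202]
tool_rot: [0.999, 0.04, -0.0, -0.0]
ft_force: [1.0, -1.0, -0.8]
opening: 0.0857
finger_force: 0.0
```

Emit:
servo_tool([
  {"dx": -7,"dy": 264,"dz": -80,"roll": 0},
  {"dx": -7,"dy": 264,"dz": -80,"roll": 0},
  {"dx": -7,"dy": 264,"dz": -80,"roll": 0},
  {"dx": -7,"dy": 264,"dz": -80,"roll": 0},
  {"dx": -7,"dy": 264,"dz": -80,"roll": 0},
  {"dx": -7,"dy": 264,"dz": -80,"roll": 0},
  {"dx": -7,"dy": 264,"dz": -80,"roll": 0},
  {"dx": -7,"dy": 264,"dz": -80,"roll": 0},
])

```text
time: 2.1
tool_pos: [0.5048, 0.2374, 0.1206]
tool_rot: [0.999, 0.042, -0.001, -0.0]
ft_force: [-1.2, 0.2, 0.0]
opening: 0.0851
finger_force: 0.0
```

Emit:
servo_tool([
  {"dx": 0,"dy": 0,"dz": -30,"roll": 0},
  {"dx": 0,"dy": 0,"dz": -60,"roll": 0},
  {"dx": 0,"dy": 0,"dz": -60,"roll": 0},
  {"dx": 0,"dy": 0,"dz": -60,"roll": 0},
])

```text
time: 2.43
tool_pos: [0.5047, 0.2325, 0.0615]
tool_rot: [0.999, 0.04, -0.002, 0.001]
ft_force: [0.1, -1.0, 0.3]
opening: 0.0856
finger_force: 0.0
```

```bash
python3 - <<'E'
from h import *
print(robot.get_state()["tool_pos"])
s=eyes.read_camera("side")[:,:,::-1];t=eyes.read_camera("top")[:,:,::-1]
o=np.hstack([cv2.resize(s[60:180,170:300],None,fx=3,fy=3),cv2.resize(t[160:280,95:225],None,fx=3,fy=3)])
cv2.imwrite("pics/pre.png",o)
E
```

```text
[0.50468026 0.23251905 0.06149201]
```

View pics/pre.png

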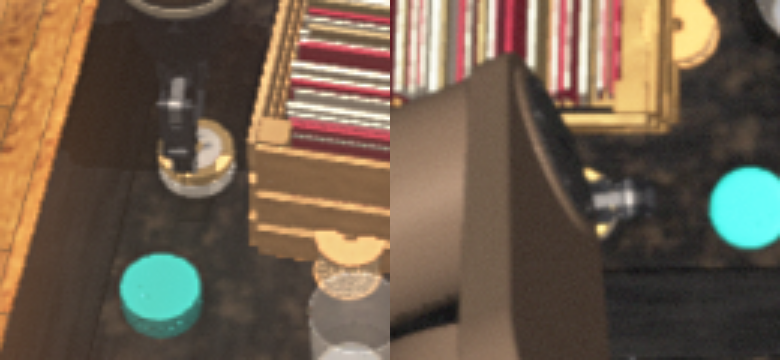

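The side crop shows the open right finger standing above and just outside the tin's rim, at crop (180,160), and the gripper clear of the crate. I'll descend slowly and check the force.

Emit:
servo_tool([
  {"dx": 1,"dy": 1,"dz": -14,"roll": 0},
  {"dx": 1,"dy": 1,"dz": -28,"roll": 0},
  {"dx": 1,"dy": 1,"dz": -36,"roll": 0},
  {"dx": 1,"dy": 1,"dz": -42,"roll": 0},
  {"dx": 1,"dy": 1,"dz": -44,"roll": 0},
  {"dx": 1,"dy": 1,"dz": -44,"roll": 0},
])

```text
time: 3.03
tool_pos: [0.5069, 0.2342, 0.0186]
tool_rot: [0.999, 0.04, 0.0, -0.0]
ft_force: [0.2, 0.2, -0.6]
opening: 0.0852
finger_force: 0.0
```

Emit:
servo_tool([
  {"dx": 0,"dy": 0,"dz": 0,"roll": 0},
  {"dx": 0,"dy": 0,"dz": 0,"roll": 0},
  {"dx": 0,"dy": 0,"dz": 0,"roll": 0},
  {"dx": 0,"dy": 0,"dz": 0,"roll": 0},
  {"dx": 0,"dy": 0,"dz": 0,"roll": 0},
  {"dx": 0,"dy": 0,"dz": 0,"roll": 0},
], fingers=1, force=25)

```text
time: 3.53
tool_pos: [0.5072, 0.2345, 0.0191]
tool_rot: [0.999, 0.04, 0.001, -0.0]
ft_force: [-0.8, 0.2, 6.1]
opening: 0.0639
finger_force: 25.9
```

Emit:
servo_tool([
  {"dx": 0,"dy": 0,"dz": 5,"roll": 0},
  {"dx": 0,"dy": 0,"dz": 20,"roll": 0},
  {"dx": 0,"dy": 0,"dz": 50,"roll": 0},
  {"dx": 0,"dy": 0,"dz": 80,"roll": 0},
  {"dx": 0,"dy": 0,"dz": 80,"roll": 0},
  {"dx": 0,"dy": 0,"dz": 80,"roll": 0},
])

```text
time: 4.03
tool_pos: [0.5079, 0.2347, 0.1003]
tool_rot: [0.999, 0.04, 0.002, -0.001]
ft_force: [-0.7, 0.9, -1.2]
opening: 0.0636
finger_force: 28.7
```

Emit:
servo_tool([
  {"dx": 2,"dy": -30,"dz": 10,"roll": 0},
  {"dx": 4,"dy": -65,"dz": 10,"roll": 0},
  {"dx": 6,"dy": -105,"dz": 10,"roll": 0},
  {"dx": 8,"dy": -145,"dz": 10,"roll": 0},
  {"dx": 10,"dy": -185,"dz": 10,"roll": 0},
  {"dx": 12,"dy": -225,"dz": 10,"roll": 0},
  {"dx": 14,"dy": -260,"dz": 10,"roll": 0},
  {"dx": 16,"dy": -290,"dz": 10,"roll": 0},
])

```text
time: 4.7
tool_pos: [0.5219, -0.0581, 0.1075]
tool_rot: [0.999, 0.039, -0.001, -0.0]
ft_force: [1.0, 0.6, -2.6]
opening: 0.0638
finger_force: 28.7
```

Emit:
servo_tool([
  {"dx": 1,"dy": -25,"dz": -10,"roll": 0},
  {"dx": 2,"dy": -55,"dz": -25,"roll": 0},
  {"dx": 3,"dy": -80,"dz": -45,"roll": 0},
  {"dx": 3,"dy": -86,"dz": -55,"roll": 0},
  {"dx": 3,"dy": -86,"dz": -55,"roll": 0},
  {"dx": 3,"dy": -86,"dz": -55,"roll": 0},
])

```text
time: 5.2
tool_pos: [0.5247, -0.1413, 0.0524]
tool_rot: [0.999, 0.039, -0.001, -0.001]
ft_force: [-0.2, 0.8, -1.4]
opening: 0.0637
finger_force: 28.8
```

```bash
python3 - <<'E'
from h import *
s=eyes.read_camera("side")[:,:,::-1]
print(robot.get_state()["tool_pos"],robot.get_state()["ft_force"])
cv2.imwrite("pics/place.png",cv2.resize(s[190:350,140:290],None,fx=3.6,fy=3.6,interpolation=2))
E
```

```text
[ 0.52526138 -0.14087224  0.05311059] [-0.80183749  0.55037565 -1.47180549]
```

View pics/place.png

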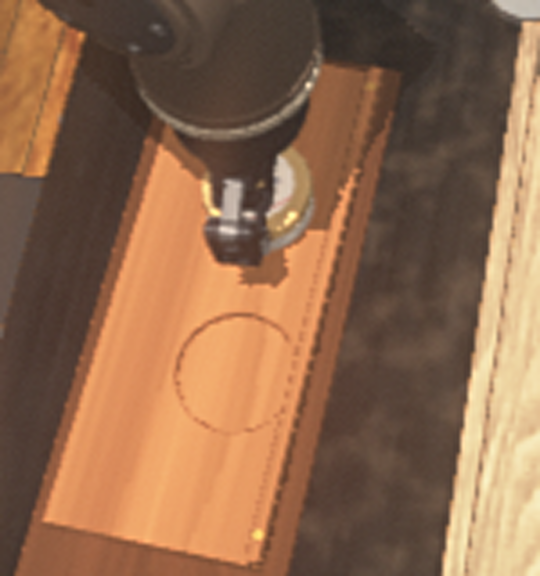

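The tin hangs level over the plain end, its right edge at crop (310,190) just short of the lip line, and the pocket circle is at crop (237,373). Lowering it gently now.

Emit:
servo_tool([
  {"dx": 0,"dy": 0,"dz": -5,"roll": 0},
  {"dx": 0,"dy": 0,"dz": -10,"roll": 0},
  {"dx": 0,"dy": 0,"dz": -12,"roll": 0},
  {"dx": 0,"dy": 0,"dz": -12,"roll": 0},
])

```text
time: 5.58
tool_pos: [0.5257, -0.141, 0.041]
tool_rot: [0.999, 0.04, -0.0, -0.0]
ft_force: [0.0, -0.7, -1.1]
opening: 0.0637
finger_force: 28.8
```

Emit:
servo_tool([
  {"dx": 0,"dy": 0,"dz": -1,"roll": 0},
  {"dx": 0,"dy": 0,"dz": -1,"roll": 0},
  {"dx": 0,"dy": 0,"dz": -1,"roll": 0},
])

```text
time: 5.83
tool_pos: [0.5258, -0.1416, 0.0404]
tool_rot: [0.999, 0.04, 0.0, 0.0]
ft_force: [0.9, 0.0, -1.5]
opening: 0.0635
finger_force: 28.8
```

Emit:
servo_tool([
  {"dx": 0,"dy": 0,"dz": -1,"roll": 0},
  {"dx": 0,"dy": 0,"dz": -1,"roll": 0},
  {"dx": 0,"dy": 0,"dz": -1,"roll": 0},
])

```text
time: 6.08
tool_pos: [0.5258, -0.1418, 0.0393]
tool_rot: [0.999, 0.04, 0.0, 0.0]
ft_force: [0.2, 0.4, -1.8]
opening: 0.0635
finger_force: 28.8
```

Emit:
servo_tool([
  {"dx": 2,"dy": 0,"dz": 0,"roll": 0},
  {"dx": 2,"dy": 0,"dz": 0,"roll": 0},
])

```text
time: 6.25
tool_pos: [0.5283, -0.1419, 0.0394]
tool_rot: [0.999, 0.04, 0.0, 0.0]
ft_force: [-0.3, 0.4, -1.1]
opening: 0.0636
finger_force: 28.8
```

Emit:
servo_tool([
  {"dx": 1,"dy": 0,"dz": 0,"roll": 0},
  {"dx": 1,"dy": 0,"dz": 0,"roll": 0},
])

```text
time: 6.42
tool_pos: [0.529, -0.1418, 0.0393]
tool_rot: [0.999, 0.04, 0.0, 0.0]
ft_force: [-0.7, -0.9, -1.8]
opening: 0.0635
finger_force: 28.8
```

Emit:
servo_tool([
  {"dx": 1,"dy": 0,"dz": 0,"roll": 0},
  {"dx": 1,"dy": 0,"dz": 0,"roll": 0},
])

```text
time: 6.58
tool_pos: [0.53, -0.1417, 0.0393]
tool_rot: [0.999, 0.04, 0.0, 0.0]
ft_force: [0.2, 0.2, -2.1]
opening: 0.0637
finger_force: 28.8
```

Emit:
servo_tool([
  {"dx": 1,"dy": 0,"dz": 0,"roll": 0},
  {"dx": 1,"dy": 0,"dz": 0,"roll": 0},
])

```text
time: 6.75
tool_pos: [0.531, -0.1418, 0.0393]
tool_rot: [0.999, 0.04, 0.0, 0.0]
ft_force: [0.2, 0.4, -1.4]
opening: 0.0635
finger_force: 28.8
```

Emit:
servo_tool([
  {"dx": 1,"dy": 0,"dz": 0,"roll": 0},
  {"dx": 1,"dy": 0,"dz": 0,"roll": 0},
])

```text
time: 6.92
tool_pos: [0.532, -0.1418, 0.0393]
tool_rot: [0.999, 0.04, 0.0, 0.0]
ft_force: [0.3, -0.6, -0.1]
opening: 0.0634
finger_force: 28.8
```

Emit:
servo_tool([
  {"dx": 1,"dy": 0,"dz": 0,"roll": 0},
  {"dx": 1,"dy": 0,"dz": 0,"roll": 0},
])

```text
time: 7.08
tool_pos: [0.533, -0.1418, 0.0394]
tool_rot: [0.999, 0.04, 0.0, 0.0]
ft_force: [-0.2, -0.1, -1.8]
opening: 0.0632
finger_force: 28.8
```

Emit:
servo_tool([
  {"dx": 0.5,"dy": 0,"dz": 0,"roll": 0},
  {"dx": 0.5,"dy": 0,"dz": 0,"roll": 0},
])

```text
time: 7.25
tool_pos: [0.5334, -0.1417, 0.0393]
tool_rot: [0.999, 0.04, 0.0, 0.0]
ft_force: [-0.0, -0.5, -1.6]
opening: 0.0636
finger_force: 28.8
```

Emit:
servo_tool([
  {"dx": 1,"dy": 0,"dz": 0,"roll": 0},
  {"dx": 1,"dy": 0,"dz": 0,"roll": 0},
])

```text
time: 7.42
tool_pos: [0.5345, -0.1418, 0.0393]
tool_rot: [0.999, 0.04, 0.0, 0.0]
ft_force: [1.2, 0.0, -0.7]
opening: 0.0636
finger_force: 28.8
```

Emit:
servo_tool([
  {"dx": 1,"dy": 0,"dz": 0,"roll": 0},
  {"dx": 1,"dy": 0,"dz": 0,"roll": 0},
])

```text
time: 7.58
tool_pos: [0.5355, -0.1418, 0.0393]
tool_rot: [0.999, 0.04, 0.0, 0.0]
ft_force: [0.9, 0.6, -2.7]
opening: 0.0635
finger_force: 28.8
```

Emit:
servo_tool([
  {"dx": 0.5,"dy": 0,"dz": 0,"roll": 0},
  {"dx": 0.5,"dy": 0,"dz": 0,"roll": 0},
])

```text
time: 7.75
tool_pos: [0.5359, -0.1417, 0.0393]
tool_rot: [0.999, 0.04, 0.0, 0.0]
ft_force: [-0.8, -0.2, -0.2]
opening: 0.0637
finger_force: 28.8
```

Emit:
servo_tool([
  {"dx": 1,"dy": 0,"dz": 0,"roll": 0},
  {"dx": 1,"dy": 0,"dz": 0,"roll": 0},
])

```text
time: 7.92
tool_pos: [0.5361, -0.1417, 0.0392]
tool_rot: [0.999, 0.04, -0.001, -0.0]
ft_force: [-4.0, -1.4, 1.3]
opening: 0.0633
finger_force: 29.2
```

Emit:
servo_tool([
  {"dx": 0.5,"dy": 0,"dz": 0,"roll": 0},
  {"dx": 0.5,"dy": 0,"dz": 0,"roll": 0},
])

```text
time: 8.08
tool_pos: [0.5362, -0.1416, 0.0392]
tool_rot: [0.999, 0.04, -0.001, -0.0]
ft_force: [-6.4, -1.5, 3.5]
opening: 0.0636
finger_force: 29.4
```

Emit:
servo_tool([
  {"dx": 0.5,"dy": 0,"dz": 0,"roll": 0},
  {"dx": 0.5,"dy": 0,"dz": 0,"roll": 0},
])

```text
time: 8.25
tool_pos: [0.5362, -0.1416, 0.0392]
tool_rot: [0.999, 0.04, -0.001, -0.0]
ft_force: [-10.3, -3.9, 6.1]
opening: 0.064
finger_force: 29.6
```

Emit:
servo_tool([
  {"dx": 0.5,"dy": 0,"dz": 0,"roll": 0},
  {"dx": 0.5,"dy": 0,"dz": 0,"roll": 0},
])

```text
time: 8.42
tool_pos: [0.5362, -0.1416, 0.0392]
tool_rot: [0.999, 0.04, -0.002, -0.0]
ft_force: [-11.8, -4.2, 9.2]
opening: 0.0636
finger_force: 29.8
```

Lip found at TCP x ≈ 0.536. Backing off slightly and lowering until the plate carries the tin.

Emit:
servo_tool([
  {"dx": -3,"dy": 0,"dz": 0,"roll": 0},
  {"dx": -3,"dy": 0,"dz": 0,"roll": 0},
])

```text
time: 8.58
tool_pos: [0.5349, -0.1417, 0.0393]
tool_rot: [0.999, 0.04, -0.0, -0.0]
ft_force: [-0.1, 0.0, -0.7]
opening: 0.0637
finger_force: 28.8
```

Emit:
servo_tool([
  {"dx": 0,"dy": 0,"dz": -0.5,"roll": 0},
  {"dx": 0,"dy": 0,"dz": -0.5,"roll": 0},
])

```text
time: 8.75
tool_pos: [0.5354, -0.1418, 0.0392]
tool_rot: [0.999, 0.04, 0.0, 0.0]
ft_force: [-4.2, 0.2, 8.6]
opening: 0.0635
finger_force: 29.8
```

Emit:
servo_tool([
  {"dx": 0,"dy": 0,"dz": -0.5,"roll": 0},
  {"dx": 0,"dy": 0,"dz": -0.5,"roll": 0},
])

```text
time: 8.92
tool_pos: [0.5354, -0.1417, 0.0391]
tool_rot: [0.999, 0.04, 0.0, 0.0]
ft_force: [-7.3, -0.3, 19.5]
opening: 0.0635
finger_force: 30.8
```

Emit:
servo_tool([
  {"dx": 0,"dy": 0,"dz": 1,"roll": 0},
  {"dx": 0,"dy": 0,"dz": 1,"roll": 0},
])

```text
time: 9.08
tool_pos: [0.5358, -0.1418, 0.0396]
tool_rot: [0.999, 0.04, 0.0, 0.0]
ft_force: [0.2, -0.0, -1.8]
opening: 0.0635
finger_force: 28.8
```

Emit:
servo_tool([
  {"dx": 0,"dy": 0,"dz": 0,"roll": 0},
  {"dx": 0,"dy": 0,"dz": 0,"roll": 0},
  {"dx": 0,"dy": 0,"dz": 0,"roll": 0},
  {"dx": 0,"dy": 0,"dz": 0,"roll": 0},
  {"dx": 0,"dy": 0,"dz": 0,"roll": 0},
], fingers=-0.72)

```text
time: 9.5
tool_pos: [0.5353, -0.1417, 0.0392]
tool_rot: [0.999, 0.04, 0.0, -0.0]
ft_force: [-0.3, -0.2, 0.3]
opening: 0.0735
finger_force: 0.0
```

Emit:
servo_tool([
  {"dx": -0.2,"dy": -4,"dz": 0,"roll": 0},
  {"dx": -0.3,"dy": -8,"dz": 0,"roll": 0},
  {"dx": -0.5,"dy": -12,"dz": 0,"roll": 0},
  {"dx": -0.7,"dy": -16,"dz": 0,"roll": 0},
  {"dx": -0.8,"dy": -20,"dz": 0,"roll": 0},
  {"dx": -1,"dy": -24,"dz": 0,"roll": 0},
  {"dx": -1.1,"dy": -28,"dz": 0,"roll": 0},
  {"dx": -1.3,"dy": -32,"dz": 0,"roll": 0},
])

```text
time: 10.17
tool_pos: [0.534, -0.1742, 0.0393]
tool_rot: [0.999, 0.04, 0.0, 0.0]
ft_force: [-0.2, 1.1, -0.6]
opening: 0.0735
finger_force: 0.3
```

Emit:
servo_tool([
  {"dx": -0.2,"dy": -4,"dz": 0,"roll": 0},
  {"dx": -0.3,"dy": -8,"dz": 0,"roll": 0},
  {"dx": -0.5,"dy": -12,"dz": 0,"roll": 0},
  {"dx": -0.7,"dy": -16,"dz": 0,"roll": 0},
  {"dx": -0.8,"dy": -20,"dz": 0,"roll": 0},
  {"dx": -1,"dy": -24,"dz": 0,"roll": 0},
  {"dx": -1.1,"dy": -28,"dz": 0,"roll": 0},
  {"dx": -1.3,"dy": -32,"dz": 0,"roll": 0},
])

```text
time: 10.83
tool_pos: [0.5327, -0.2061, 0.0393]
tool_rot: [0.999, 0.04, 0.0, -0.0]
ft_force: [-0.1, 1.5, -0.3]
opening: 0.0737
finger_force: 0.4
```

```bash
python3 - <<'E'
from h import *
s=eyes.read_camera("side")[:,:,::-1]
print(robot.get_state()["tool_pos"],robot.get_state()["ft_force"])
cv2.imwrite("pics/slide.png",cv2.resize(s[190:350,140:290],None,fx=3.6,fy=3.6,interpolation=2))
E
```

```text
[ 0.53281235 -0.20678149  0.03935764] [-0.1691526  -1.05320291 -0.86313456]
```

View pics/slide.png

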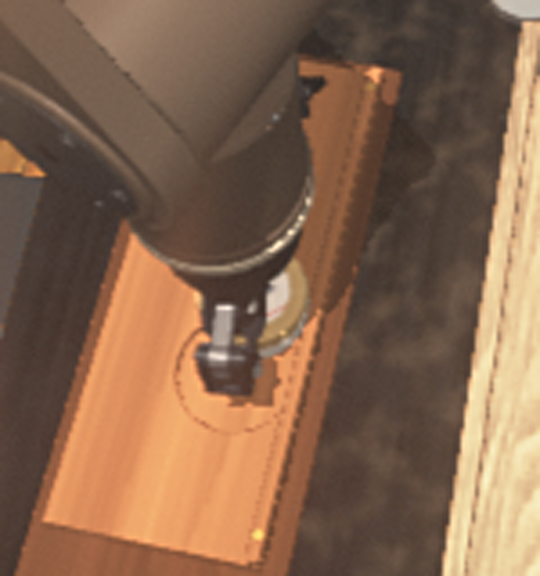

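The tin at crop (285,305) follows the finger along the lip and is about 40 mm short of the pocket. I'll go on more slowly.

Emit:
servo_tool([
  {"dx": -0.1,"dy": -3,"dz": 0,"roll": 0},
  {"dx": -0.2,"dy": -6,"dz": 0,"roll": 0},
  {"dx": -0.4,"dy": -9,"dz": 0,"roll": 0},
  {"dx": -0.5,"dy": -12,"dz": 0,"roll": 0},
  {"dx": -0.6,"dy": -15,"dz": 0,"roll": 0},
  {"dx": -0.7,"dy": -18,"dz": 0,"roll": 0},
  {"dx": -0.8,"dy": -20,"dz": 0,"roll": 0},
  {"dx": -0.9,"dy": -22,"dz": 0,"roll": 0},
])

```text
time: 11.55
tool_pos: [0.5318, -0.228, 0.0393]
tool_rot: [0.999, 0.04, 0.0, -0.0]
ft_force: [0.2, 0.7, 0.9]
opening: 0.0733
finger_force: 0.6
```

Emit:
servo_tool([
  {"dx": -0.1,"dy": -1.5,"dz": 0,"roll": 0},
  {"dx": -0.1,"dy": -3,"dz": 0,"roll": 0},
  {"dx": -0.2,"dy": -4.5,"dz": 0,"roll": 0},
  {"dx": -0.2,"dy": -6,"dz": 0,"roll": 0},
  {"dx": -0.3,"dy": -7.5,"dz": 0,"roll": 0},
  {"dx": -0.4,"dy": -9,"dz": 0,"roll": 0},
])

```text
time: 12.05
tool_pos: [0.5314, -0.2369, 0.0393]
tool_rot: [0.999, 0.04, 0.0, 0.0]
ft_force: [-0.1, 0.6, 0.1]
opening: 0.0736
finger_force: 0.1
```

Emit:
servo_tool([
  {"dx": 0,"dy": -1,"dz": 0,"roll": 0},
  {"dx": -0.1,"dy": -2,"dz": 0,"roll": 0},
  {"dx": -0.1,"dy": -3,"dz": 0,"roll": 0},
])

```text
time: 12.3
tool_pos: [0.5312, -0.2398, 0.0393]
tool_rot: [0.999, 0.04, -0.0, -0.0]
ft_force: [-0.6, 0.7, -0.1]
opening: 0.0735
finger_force: 0.2
```

Emit:
servo_tool([
  {"dx": 0,"dy": -1,"dz": 0,"roll": 0},
  {"dx": -0.1,"dy": -2,"dz": 0,"roll": 0},
])

```text
time: 12.47
tool_pos: [0.5312, -0.2418, 0.0393]
tool_rot: [0.999, 0.04, 0.0, -0.0]
ft_force: [0.1, -0.3, 0.0]
opening: 0.0733
finger_force: 0.2
```

Emit:
servo_tool([
  {"dx": 0,"dy": -1,"dz": 0,"roll": 0},
  {"dx": -0.1,"dy": -2,"dz": 0,"roll": 0},
])

```text
time: 12.63
tool_pos: [0.5311, -0.2438, 0.0393]
tool_rot: [0.999, 0.04, 0.0, -0.0]
ft_force: [-0.6, -0.1, -0.2]
opening: 0.0732
finger_force: 0.2
```

Emit:
servo_tool([
  {"dx": 0,"dy": -1,"dz": 0,"roll": 0},
  {"dx": -0.1,"dy": -2,"dz": 0,"roll": 0},
])

```text
time: 12.8
tool_pos: [0.531, -0.2458, 0.0393]
tool_rot: [0.999, 0.04, -0.0, -0.0]
ft_force: [1.0, 1.1, -0.3]
opening: 0.073
finger_force: 0.4
```

Emit:
servo_tool([
  {"dx": 0,"dy": -1,"dz": 0,"roll": 0},
  {"dx": 0,"dy": -1,"dz": 0,"roll": 0},
])

```text
time: 12.97
tool_pos: [0.531, -0.2469, 0.0393]
tool_rot: [0.999, 0.04, 0.0, 0.0]
ft_force: [-0.3, 0.1, 0.7]
opening: 0.0735
finger_force: 0.0
```

Emit:
servo_tool([
  {"dx": 0,"dy": -1,"dz": 0,"roll": 0},
  {"dx": 0,"dy": -1,"dz": 0,"roll": 0},
])

```text
time: 13.13
tool_pos: [0.531, -0.2478, 0.0393]
tool_rot: [0.999, 0.04, -0.0, -0.0]
ft_force: [-0.7, -1.1, 0.2]
opening: 0.0741
finger_force: 0.1
```

Emit:
servo_tool([
  {"dx": 0,"dy": -1,"dz": 0,"roll": 0},
  {"dx": 0,"dy": -1,"dz": 0,"roll": 0},
])

```text
time: 13.3
tool_pos: [0.531, -0.2488, 0.0393]
tool_rot: [0.999, 0.04, -0.0, 0.0]
ft_force: [-0.2, 0.4, -0.3]
opening: 0.0737
finger_force: 0.2
```

Emit:
servo_tool([
  {"dx": 0,"dy": -1,"dz": 0,"roll": 0},
  {"dx": 0,"dy": -1,"dz": 0,"roll": 0},
])

```text
time: 13.47
tool_pos: [0.5307, -0.2495, 0.0392]
tool_rot: [0.999, 0.04, -0.0, -0.0]
ft_force: [-0.8, 2.7, 2.4]
opening: 0.0736
finger_force: 1.7
```

Emit:
servo_tool([
  {"dx": 0,"dy": -1,"dz": 0,"roll": 0},
  {"dx": 0,"dy": -1,"dz": 0,"roll": 0},
])

```text
time: 13.63
tool_pos: [0.5303, -0.2498, 0.0392]
tool_rot: [0.999, 0.04, -0.001, -0.001]
ft_force: [-0.6, 10.0, 4.1]
opening: 0.0734
finger_force: 4.8
```

The tin is stopped firmly where the pocket's far wall should be. Backing off, opening and rising to check.

Emit:
servo_tool([
  {"dx": 0,"dy": 4,"dz": 0,"roll": 0},
  {"dx": 0,"dy": 4,"dz": 0,"roll": 0},
  {"dx": 0,"dy": 4,"dz": 0,"roll": 0},
  {"dx": 0,"dy": 4,"dz": 0,"roll": 0},
  {"dx": 0,"dy": 4,"dz": 0,"roll": 0},
], fingers=-1)

```text
time: 14.05
tool_pos: [0.5311, -0.2469, 0.0393]
tool_rot: [0.999, 0.04, 0.0, 0.0]
ft_force: [-0.7, 0.0, 0.0]
opening: 0.0855
finger_force: 0.0
```

Emit:
servo_tool([
  {"dx": 0,"dy": 0,"dz": 8,"roll": 0},
  {"dx": 0,"dy": 0,"dz": 25,"roll": 0},
  {"dx": 0,"dy": 0,"dz": 60,"roll": 0},
  {"dx": 0,"dy": 0,"dz": 100,"roll": 0},
  {"dx": 0,"dy": 40,"dz": 120,"roll": 0},
  {"dx": 0,"dy": 80,"dz": 120,"roll": 0},
  {"dx": 0,"dy": 120,"dz": 120,"roll": 0},
  {"dx": 0,"dy": 150,"dz": 120,"roll": 0},
])

```text
time: 14.72
tool_pos: [0.5307, -0.0945, 0.1606]
tool_rot: [0.999, 0.04, 0.001, 0.0]
ft_force: [1.0, -0.3, 0.4]
opening: 0.0854
finger_force: 0.0
```

```bash
python3 - <<'E'
from h import *
s=eyes.read_camera("side")[:,:,::-1];t=eyes.read_camera("top")[:,:,::-1]
print(robot.get_state()["tool_pos"],robot.get_state()["ft_force"])
a=cv2.resize(s[235:345,150:260],None,fx=3.6,fy=3.6,interpolation=2);b=cv2.resize(t[170:280,300:410],None,fx=3.6,fy=3.6,interpolation=2)
cv2.imwrite("pics/end.png",np.hstack([a,b]))
for z in(.042,.049): print(z,proj("side",[.5275,-.2455,z]),proj("top",[.5275,-.2455,z]))
E
```

```text
[ 0.53057106 -0.09301739  0.16016238] [ 0.40262002 -1.14824858 -0.4609223 ]
0.042 [203.32292382 291.49099766] [355.40817432 215.76534387]
0.049 [202.96345908 290.46647606] [356.13219427 215.6721515 ]
```

View pics/end.png

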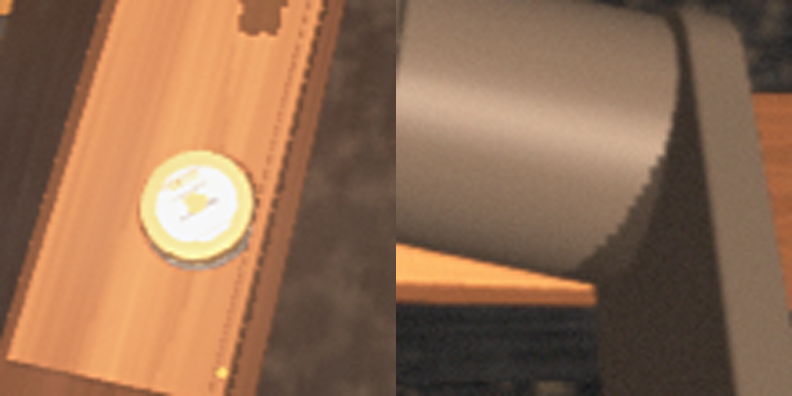

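The side crop shows the tin's lid centred at crop (196,205), over the pocket, with only a thin strip of its side showing. The arm hides it in the top view, so I'll move away and triangulate the height.

Emit:
servo_tool([
  {"dx": -20,"dy": 260,"dz": 60,"roll": 0},
  {"dx": -20,"dy": 260,"dz": 60,"roll": 0},
  {"dx": -20,"dy": 260,"dz": 60,"roll": 0},
  {"dx": -20,"dy": 260,"dz": 60,"roll": 0},
  {"dx": -20,"dy": 260,"dz": 60,"roll": 0},
  {"dx": -20,"dy": 260,"dz": 60,"roll": 0},
  {"dx": -20,"dy": 260,"dz": 60,"roll": 0},
  {"dx": -20,"dy": 260,"dz": 60,"roll": 0},
])

```text
time: 15.48
tool_pos: [0.5114, 0.1666, 0.2209]
tool_rot: [0.999, 0.041, 0.001, -0.001]
ft_force: [-0.0, 0.0, -0.1]
opening: 0.0855
finger_force: 0.0
```

```bash
python3 - <<'E'
from h import *
R_=[];ims={}
for n,(x,y) in(("side",(204,292)),("top",(355,216))):
    im=eyes.read_camera(n)[:,:,::-1].copy();ims[n]=im
    c=im[y-24:y+24,x-24:x+24];h=cv2.cvtColor(c,cv2.COLOR_BGR2HSV)
    m=((h[...,0]>21)|(h[...,1]<90)).astype(np.uint8)&(h[...,2]>150)
    m=cv2.morphologyEx(m.astype(np.uint8),cv2.MORPH_OPEN,np.ones((3,3),np.uint8))
    cs,_=cv2.findContours(m,cv2.RETR_EXTERNAL,cv2.CHAIN_APPROX_NONE);k=max(cs,key=cv2.contourArea)
    e=cv2.fitEllipse(cv2.convexHull(k));uv=(e[0][0]+x-24,e[0][1]+y-24);print(n,uv,e[1:],onplane(n,uv,.042),onplane(n,uv,.049));R_.append(ray(n,uv))
(o1,d1),(o2,d2)=R_
t=np.linalg.lstsq(np.c_[d1,-d2],o2-o1,rcond=None)[0];print("lid",o1+t[0]*d1,o2+t[1]*d2)
a=cv2.resize(ims["side"][250:335,160:250],None,fx=4.4,fy=4.4,interpolation=2);b=cv2.resize(ims["top"][175:260,310:400],None,fx=4.4,fy=4.4,interpolation=2)
cv2.imwrite("pics/end2.png",np.hstack([a,b]))
E
```

```text
side (204.06471252441406, 291.4777355194092) ((28.951780319213867, 30.258455276489258), 57.31875228881836) [ 0.52900036 -0.24524381  0.042     ] [ 0.53015801 -0.24723578  0.049     ]
top (355.02300453186035, 215.06625366210938) ((25.98505401611328, 28.254436492919922), 112.9849624633789) [ 0.52919935 -0.24463587  0.042     ] [ 0.5289983  -0.24288842  0.049     ]
lid [ 0.52885551 -0.24499455  0.0411241 ] [ 0.52922516 -0.24486024  0.04110119]
```

View pics/end2.png

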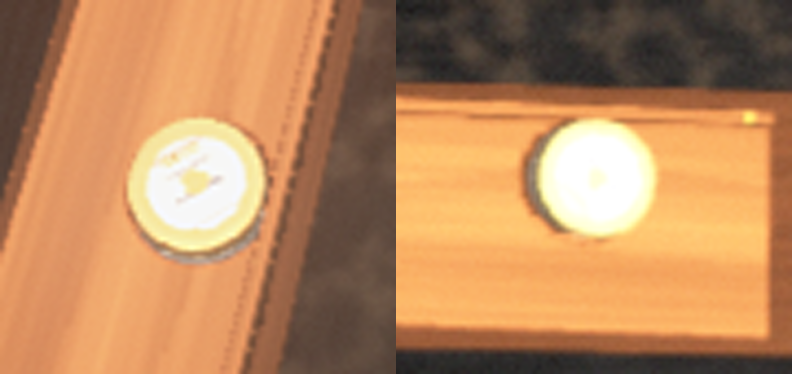

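The lid triangulates to 41 mm, against 42 mm for a seated tin and 49 mm if it were still on the plate. Both crops show it level in the pocket at (197,185) and (597,178), so I'm handing in.

```bash
python3 -c "
from cell import robot
print(robot.sign_off())"
```

```text
the job is handed in; nothing more can be done
None
```

The tin sits level in the pocket, with its lid measured at about 41 mm against 42 mm expected. The gripper is open and clear, the tumbler, spool and candle glass were never approached, and the job was handed in at about 15.6 s; no verdict was returned.

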